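# Lever open the stamp case with the palette knife

### The job

The lid of the potter's stamp case is a close fit with nothing to hold: put the blade of the palette knife into the notch at the front of the case, lever the lid up and swing it back with the knife until it stands upright or leans back, and stays there. Then lay the knife gently down flat on the worktop, clear of the case. Touch the case and its lid only with the knife, and leave the other things on the table where they are.

Things in the scene. Friction and masses are not known exactly. Their poses are not given: they have to be found in the camera images.
- case: Dark wood case fixed to the worktop, left or right of the middle, front roughly towards the robot: 130 mm deep (x), 200 wide (y), walls 70 high, 8 thick; under a flat, lighter 10 mm lid flush with the walls (shut lid's top at 80 mm). Origin: centre of underside; x points from front (notch) to back (hinge), z up. A brass ledge at the front and two brass hinges at the back show which way it faces.
- case_notch (a point): Centre of the notch's mouth on the front face, 63 mm above the worktop. The notch, mid-front directly under the lid, is 50 mm wide, 14 mm high (56 to 70 mm above the worktop) and open through the wall; behind it the case is empty to 32 mm below the lid. A brass ledge 50 mm wide, 4 thick sticks out 12 mm from the front, its top level with the notch's lower edge.
- case_hinge (a point): Middle of the hinge line, at the back of the case, 70 mm above the worktop (level with the underside of the shut lid). The line runs along the case's y.
- lid (a joint): Angle of the lid: 0 shut, 1.57 upright, stop at 1.85 (leaning back). Lid 130 mm from hinge to front edge, 200 mm wide, 10 mm thick, 0.13 kg. The hinge is stiff: the lid stays where it is left; about 2 to 3 N at its front edge lift it.
- lid_edge (a point): Middle of the lid's front edge, on its underside; it moves with the lid, 130 mm from the hinge.
- knife: Palette knife lying flat, 215 mm long, 0.11 kg. Origin: underside of the handle at the grip point, near the centre of mass; x points to the tip, z up. Wooden handle 22 mm wide, 18 high, from 85 mm behind the origin to 10 ahead; brass bolster to 22 (18 wide, 14 high); then steel blade 24 wide (18 in the last 13), 3 thick, level with the handle's underside, ending 130 mm ahead of the origin.
- knife_tip (a point): Tip of the blade, at mid-thickness, 130 mm ahead of the knife's origin.
- ruler: Green plastic ruler, 180 x 30 x 4 mm, lying flat; not part of the work. Origin: centre of its underside.
- tile: Fired clay test tile, 70 x 70 x 9 mm, lying flat; not part of the work. Origin: centre of its underside.
- brush: Short flat brush, 145 mm long, 22 mm wide, lying flat; not part of the work. Origin: on its underside, near its middle.
- rib: Round wooden rib (disc), 70 mm across, 8 mm thick, lying flat; not part of the work. Origin: centre of its underside.
- bowl: Small white bowl, 90 mm across, 45 mm high; not part of the work. Origin: centre of its underside.
- jar: Glass jar, 70 mm across, 90 mm high; not part of the work. Origin: centre of its underside.
- mug: Blue mug, 80 mm across, 90 mm high; not part of the work. Origin: centre of its underside.
Things that resemble listed ones, but are neither listed nor needed, are in the scene too. Several things look just like the knife: the one meant starts farthest to the robot's left.

How it is judged:
On the way, in this order (a step that is already met when the one before it is completed fails the run):
1. the lid is levered up off the case by the knife (5 to 50 degrees open with the knife bearing on it) (value of joint lid between 0.09 and 0.9 rad and contact force between knife and case above 0.2 N), for 0.1 s.
2. the lid is swung open past 75 degrees with the knife in the gripper (value of joint lid above 1.3 rad and contact force between the fingers and knife above 1 N), for 0.1 s.
At the end, for the whole second after the job is handed in: The lid stands open by itself by more than 1.3 rad (75 degrees), at rest; the knife lies flat on the worktop (its origin and its tip both less than 30 mm above it), still and not touching the case (value of joint lid above 1.3 rad and velocity of joint lid between -0.05 and 0.05 rad/s and height (world z) of each of knife, knife_tip below 0.03 m and linear speed of knife below 0.02 m/s and contact force between knife and case below 0.05 N).
It fails at once if the gripper or arm touches the case or its lid (over 2 N) (contact force between any of the fingers, the arm and case above 2 N).
It fails at once if the knife is dropped or thrown (over 0.6 m/s while not held) (contact force between the fingers and knife below 0.05 N and linear speed of knife above 0.6 m/s).
It fails at once if another thing on the table is moved by more than 30 mm (distance of any of ruler, tile, brush, rib, bowl, jar, mug from where it was at the start of the episode above 0.03 m).
It also fails if it takes over 64 s, if anything falls off the work surface, if the arm or the gripper's body presses on something with over 40 N, if the wrist force passes 120 N, or if a joint passes its speed limit or range.

### The arm

A 6-joint arm with a two-finger parallel gripper is mounted at the origin on the work surface. World frame = base frame: x ahead of the robot, y to its left, z up, the work surface at z = 0. Lengths are in m, angles in rad, forces in N, time in s.
With the tool pointing down it reaches from about 0.225 to 0.875 m from the base axis. Payload 3.4 kg.
Tool frame: the origin (TCP) lies midway between the tips of the shut fingers; the grasp point (between the pads) lies 19 mm behind it (manip.grip_depth is the distance from the TCP to the grasp point, in m); z points along the fingers, y is the direction in which the jaws open and shut (so a half turn about z gives the same grasp; the last joint's range is limited). The gripper opens to 85 mm and grips with 20 to 120 N. Pads are 22 mm wide; open, the fingers measure 114 mm over their backs; the gripper's body (76 mm by 85 mm) begins 54 mm behind the grasp point. The pads swing forward as they close: fully open they stand 13 mm farther back than shut.
Start: joints at [-1.272, 0.276, 1.505, -0, 1.361, -0.121], TCP at [0.234, -0.525, 0.231] pointing down, gripper open.
Joint ranges: [-2.89, 2.89], [-0.75, 2.08], [0.22, 2.7], [-1.18, 4.32], [0.11, 2.71], [-2.7, 2.7]. Speed limits (rad/s): [2.57, 2.57, 3.14, 3.14, 3.14, 3.14].

### API

Orientations are given as a 3x3 rotation matrix whose columns are the frame's x, y, z axes.
In Python, from bench import state, camera, manip gives the robot as it stands. The module is installed in compiled form; this text tells all that it offers.
- The arm moves only by the shell command python3 -m creep 'ROWS' [OPENING] [FORCE]. ROWS is JSON, a list that holds one entry, the list of rows, each a list of 4 numbers: the shift along the tool's x, y, z in mm, then the turn about the tool's z in degrees. A call has 1 to 10 rows; each row is the pose to reach, as a shift and turn from the pose commanded when the call began, along the tool's axes at that moment; what a row does not reach only later rows make up. A row lasts 1/12 s, in which the tool goes at most 41.7 mm and 7.16 degrees, less where a joint would pass 70% of its speed; a pose out of reach is approached as far as the arm can. A call with a gripper value outside its range is refused whole. OPENING is the opening, from 0 (shut) to 1 (fully open), set as the call begins (- or left out, the last holds). The fingers move at their own pace and stop on an object; FORCE is the grip in N (left out, the last holds). Time passes only in rows, so rows that repeat a pose let the fingers close. It gives the time, the measured TCP pose, the force and the opening at its end, in the units of the state.
- state(): the state, without advancing time (a new reading comes with each control period).
- camera(name): name is "side" or "top" or "wrist"; returns a dict with "image" (420x560x3 uint8, blue, green, red), "fx", "fy", "cx", "cy" (pixels), "k1" (the pictures are not rectified: a ray, as slopes to the right and down, at radius r is drawn at 1 + k1 r^2 times it, then the intrinsics apply), "world_to_cam" (4x4, takes a point from world to camera coordinates). Camera axes: x right, y down, z forward; pixel columns grow to the right and rows downward; lengths in m; the calibration is good to about 2 mm. A picture is of the moment at which its call begins. There is no depth.
- manip.finish_job(): hands the job in, once; it reports no verdict.
The state is a dict: "t": time; "joint_pos": joint angles; "joint_velocities": joint speeds; "joint_efforts": joint torques, N m; "position": TCP position; "eef_rot": TCP orientation; "contact_force": force on the tool from outside, world axes, zero at the start; "wrist_torque": the same for the moment, N m; "grip_width": finger opening in m.
Only numpy, scipy, OpenCV 4.12 (cv2) and the standard library are available. Lean on these libraries where they do the work, as an engineer would, in place of code of your own. Each camera call takes 0.05 s, during which the arm holds its last target. There are 200 camera calls.

## Working session

There is one attempt and no reset: what is moved stays moved. The work goes in short steps, Python scripts to look and compute and a shell command to move; the robot and the scene stay as the last step left them, time stands still between calls to the robot, and variables do not carry over. Pictures are saved under pics/ and viewed, about 8 in all and at most 12, crops included, and the job is handed in when it is done.

```bash
mkdir -p pics; cat > h.py <<'E'
import numpy as np, cv2
from bench import state, camera, manip
def snap(name,out):
    c=camera(name); cv2.imwrite('pics/'+out+'.png',c['image']); np.save('pics/'+out+'.npy',{k:v for k,v in c.items()},allow_pickle=True); return c
def load(out): return np.load('pics/'+out+'.npy',allow_pickle=True).item()
def K(c): return np.array([[c['fx'],0,c['cx']],[0,c['fy'],c['cy']],[0,0,1.]]),np.array([c['k1'],0,0,0])
def pix2w(c,uv,z):
    k,d=K(c); n=cv2.undistortPoints(np.array([[uv]],float),k,d)[0,0]
    T=c['world_to_cam'];R=T[:3,:3];o=-R.T@T[:3,3];r=R.T@np.array([*n,1]);return o+r*(z-o[2])/r[2]
def w2pix(c,p):
    k,d=K(c);T=c['world_to_cam'];return cv2.projectPoints(np.array([p],float),cv2.Rodrigues(T[:3,:3])[0],T[:3,3],k,d)[0][0,0]
E
python3 - <<'E'
from h import *
a=snap('top','t0');b=snap('side','s0')
cv2.imwrite('pics/t0b.png',cv2.resize(a['image'],(800,600)))
for c in(a,b):
    T=c['world_to_cam'];print(-T[:3,:3].T@T[:3,3],T[2,:3],c['fx'],c['k1'])
s=state();print(s['t'],s['position'],s['eef_rot'],s['grip_width'])
E
```

```text
[3.80581951e-01 1.26829716e-03 1.55158597e+00] [ 0.07628439 -0.01697769 -0.99694155] 431.9220592939716 -0.09411170738892988
[ 0.42872862 -1.27014352  0.99274654] [ 0.05325998  0.80101315 -0.59627285] 536.4644801534683 0.04982149850449049
0.1 [ 0.23421884 -0.52464283  0.23053293] [[ 9.13168433e-01  4.07582154e-01 -4.46941539e-04]
 [ 4.07582344e-01 -9.13167188e-01  1.52331931e-03]
 [ 2.12745418e-04 -1.57321259e-03 -9.99998740e-01]] 0.08546170868704286
```

View pics/t0b.png

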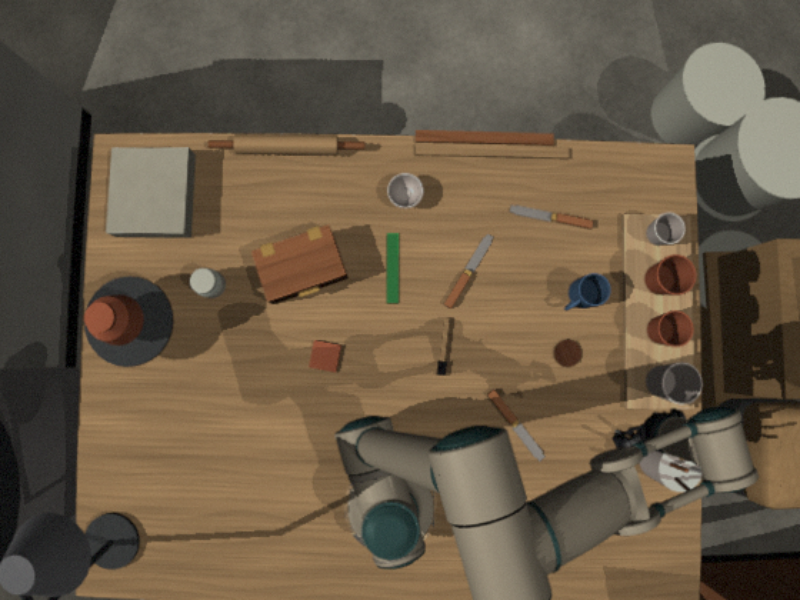

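View pics/s0.png

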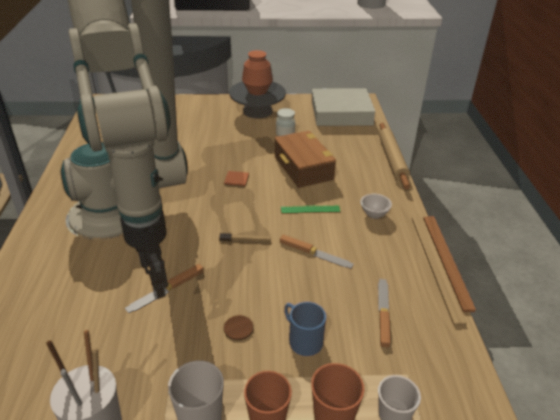

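The top view (800x600) shows three knives: A at (468,270), B at (553,217) and C at (515,425). The brush at (445,347) and the ruler at (392,268) could also be mistaken for a knife. Image left is the robot's left, so A is the one meant. The case is at (300,263), with its ledge towards the robot at (310,293) and its hinges at (268,252) and (315,235). Next is a close crop to check A and the case.

```bash
python3 - <<'E'
from h import *
a=load('t0')['image']
k=cv2.resize(a[155:225,300:360],None,fx=6.5,fy=6.5,interpolation=cv2.INTER_CUBIC)
c=cv2.resize(a[150:220,170:250],None,fx=5,fy=5,interpolation=cv2.INTER_CUBIC)
k=cv2.resize(k,(390,455));H=np.zeros((455,800,3),np.uint8);H[:,:390]=k;H[:350,400:800]=c
cv2.imwrite('pics/crop0.png',H)
E
```

```text
(no output)
```

View pics/crop0.png

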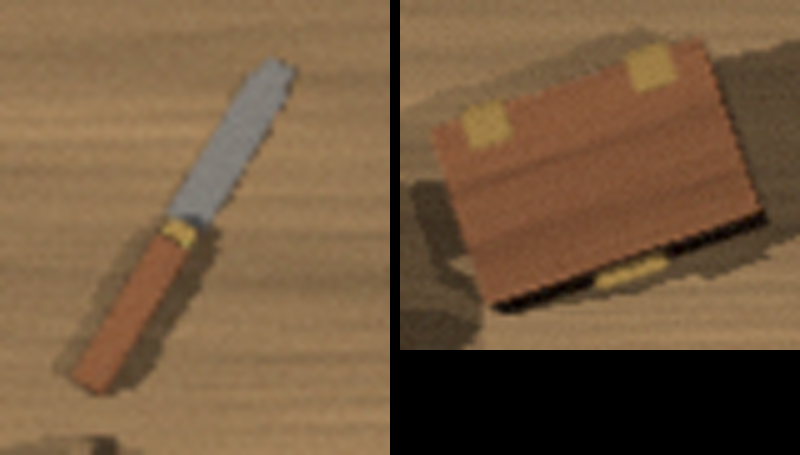

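The crop shows the wanted knife with its tip at (284,65) and handle end at (88,385). The lid corners are at (432,128), (705,40), (763,212) and (490,302), and the ledge is at (630,272).

```bash
python3 - <<'E'
from h import *
c=load('t0')
f=lambda u,v,s,x0,y0:((u+.5)/s-.5+x0,(v+.5)/s-.5+y0)
t=pix2w(c,f(284,65,6.5,300,155),.003);e=pix2w(c,f(88,385,6.5,300,155),.012)
d=t-e;print('knife',t,e,np.linalg.norm(d[:2]),np.degrees(np.arctan2(d[1],d[0])),'orig',t-d/np.linalg.norm(d)*.13)
L=[pix2w(c,f(u-400,v,5,170,150),.08) for u,v in[(432,128),(705,40),(763,212),(490,302)]]
for p in L:print(p)
for i in range(4):
    d=L[(i+1)%4]-L[i];print(np.linalg.norm(d),np.degrees(np.arctan2(d[1],d[0])))
print('ctr',np.mean(L,0),'ledge',pix2w(c,f(230,272,5,170,150),.056),(L[2]+L[3])/2)
for n,uv,z in[('ruler1',(392,235),.004),('ruler2',(392,302),.004),('bowl',(405,190),.045),('jar',(207,282),.09),('tile',(326,356),.009),('brush',(445,347),.01)]:
    print(n,pix2w(c,(uv[0]*.7,uv[1]*.7),z))
E
```

```text
knife [ 0.68908106 -0.24719073  0.003     ] [ 0.50631747 -0.13738751  0.012     ] 0.2132118083165384 -30.997185269832865 orig [ 0.57774517 -0.18030082  0.00848262]
[0.6270271  0.34282858 0.08      ]
[0.69120339 0.15568982 0.08      ]
[0.57200732 0.11287267 0.08      ]
[0.50716668 0.29861675 0.08      ]
0.1978370802499568 -71.07140171671227
0.12665311258088544 -160.24089362479222
0.19673630161941255 109.24337468909077
0.12775447120290628 20.247046838783643
ctr [0.59935112 0.22750196 0.08      ] ledge [0.53167168 0.2063549  0.056     ] [0.539587   0.20574471 0.08      ]
ruler1 [0.68436757 0.0040853  0.004     ]
ruler2 [0.51348022 0.00141657 0.004     ]
bowl [ 0.79086308 -0.02659379  0.045     ]
jar [0.54732327 0.44504719 0.09      ]
tile [0.37544318 0.16383495 0.009     ]
brush [ 0.40219476 -0.13272386  0.01      ]
```

Measurements match the given sizes: the knife is 213 mm long at yaw −31°, and the lid comes out at 197x127 mm with case yaw about 19.6°. I'll now move above the knife.

```bash
python3 -m creep '[[[40,-15,0,6],[85,-33,0,12],[130,-50,0,18],[175,-67,0,25],[220,-85,0,31],[265,-102,10,37],[310,-119,20,43],[355,-137,40,49],[400,-154,60,55],[455,-175,80,55]]]' 1 - ; python3 -m creep '[[[0,0,0,0],[0,0,0,0]]]'; python3 - <<'E'
from h import *
c=snap('wrist','w0');s=state()
cv2.imwrite('pics/w0b.png',c['image'])
print(s['t'],s['position'],s['eef_rot'][:,0],s['joint_pos'])
o=np.array([.5777,-.1803]);d=np.array([np.cos(-.541),np.sin(-.541)])
for q in(-.085,0,.13):print(q,w2pix(c,[*(o+d*q),.01]))
E
```

```text
t: 0.93
position: [0.5206, -0.2371, 0.1795]
eef_rot: [[0.856, -0.517, 0.0], [-0.517, -0.856, -0.0], [0.0, 0.0, -1.0]]
contact_force: [-0.1, -0.5, 0.4]
grip_width: 0.0854
t: 1.1
position: [0.5199, -0.2367, 0.1786]
eef_rot: [[0.86, -0.51, -0.003], [-0.51, -0.86, 0.001], [-0.003, 0.0, -1.0]]
contact_force: [-0.2, -1.3, -0.6]
grip_width: 0.0854
1.15 [ 0.51943116 -0.23819435  0.17937365] [ 0.85885322 -0.51221873 -0.00176626] [-5.51164302e-01  3.04959776e-01  1.59577477e+00 -8.86809432e-04
  1.24261340e+00  1.55768498e+00]
-0.085 [199.03735058 245.12671064]
0 [192.3844766  157.95109721]
0.13 [181.17803898  -6.29865837]
```

View pics/w0b.png

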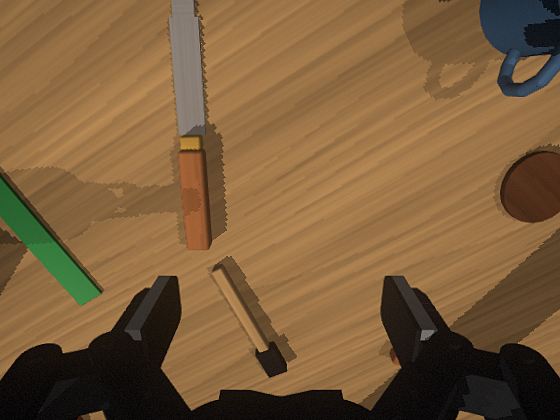

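The wrist view shows the knife's handle end at (199,248), the handle/bolster joint at (193,150) and the tip end at the top edge (183,0). That agrees with my predictions.

```bash
python3 - <<'E'
from h import *
c=load('w0');s=state()
e=pix2w(c,(199,249),.016);f=pix2w(c,(192.5,151),.018)
d=f-e;d[2]=0;print(e,f,np.linalg.norm(d),np.degrees(np.arctan2(d[1],d[0])))
d/=np.linalg.norm(d);o=(e+d*.085+f-d*.01)/2;print('o',o)
R=s['eef_rot'];p=o-d*.002;p[2]=.004
print(R.T@(p-s['position'])*1000)
E
```

```text
[ 0.50322439 -0.13692026  0.016     ] [ 0.58298404 -0.18643304  0.018     ] 0.09387820779717448 -31.830966629998148
o [ 0.57496451 -0.18145471  0.017     ]
[ 16.94196447 -77.3549658  175.28094247]
```

```bash
python3 -m creep '[[[4,-20,10,0],[9,-40,30,0.5],[13,-60,60,0.5],[17,-77,90,0.5],[17,-77,115,0.5],[17,-77,135,0.5],[17,-77,150,0.5],[17,-77,155,0.5],[17,-77,155,0.5]]]' 1; python3 - <<'E'
from h import *
s=state();o=np.array([.5750-.0017,-.1815+.001,.004])
print(s['eef_rot'].T@(o-s['position'])*1000, s['eef_rot'][:,0])
E
```

```text
t: 1.9
position: [0.5724, -0.1828, 0.0242]
eef_rot: [[0.852, -0.523, -0.002], [-0.523, -0.852, 0.001], [-0.002, 0.001, -1.0]]
contact_force: [-0.7, 0.5, 0.1]
grip_width: 0.0854
[-0.34884388 -2.43225085 20.22169297] [ 0.85215136 -0.52329018 -0.00233457]
```

```bash
python3 -m creep '[[[0,-2,10,0],[0,-2,18,0],[0,-2,20,0],[0,-2,20,0]]]' 1; python3 -m creep '[[[0,0,0,0],[0,0,0,0],[0,0,0,0],[0,0,0,0],[0,0,0,0],[0,0,0,0]]]' 0 100;  python3 -m creep '[[[0,0,-5,0],[0,0,-15,0],[0,0,-40,0],[0,0,-70,0],[0,0,-105,0],[0,0,-105,0]]]'
```

```text
t: 2.23
position: [0.5744, -0.1799, 0.0048]
eef_rot: [[0.853, -0.522, -0.001], [-0.522, -0.853, 0.0], [-0.001, 0.0, -1.0]]
contact_force: [-0.2, -0.5, 0.1]
grip_width: 0.0853
t: 2.73
position: [0.5751, -0.1799, 0.0059]
eef_rot: [[0.853, -0.521, 0.001], [-0.521, -0.853, -0.0], [0.001, -0.0, -1.0]]
contact_force: [0.4, 0.2, -0.2]
grip_width: 0.0193
t: 3.23
position: [0.5792, -0.1817, 0.1178]
eef_rot: [[0.853, -0.522, 0.013], [-0.522, -0.853, -0.006], [0.014, -0.002, -1.0]]
contact_force: [1.4, -0.7, -0.0]
grip_width: 0.0189
```

```bash
python3 -m creep '[[[-20,-9,-15,-4],[-50,-22,-15,-10],[-82,-36,-15,-15],[-114,-50,-15,-20],[-146,-64,-15,-25],[-178,-78,-15,-30],[-210,-92,-15,-35],[-242,-106,-15,-40],[-274,-121,-15,-45],[-306,-136,-15,-51]]]';python3 - <<'E'
from h import *
s=state();print(s['eef_rot'].T@(np.array([.359,.142,.12])-s['position'])*1000,np.degrees(np.arctan2(s['eef_rot'][1,0],s['eef_rot'][0,0])))
E
```

```text
t: 4.07
position: [0.3835, 0.0969, 0.1255]
eef_rot: [[0.941, 0.338, 0.001], [0.338, -0.941, 0.0], [0.001, 0.0, -1.0]]
contact_force: [0.6, 0.8, -0.7]
grip_width: 0.019
[ -7.78725991 -50.746046     5.50238586] 19.767841131910043
```

```bash
python3 -m creep '[[[-3,-15,0,0],[-6,-32,8,0],[-8,-46,20,0],[-8,-51,38,0],[-8,-51,52,0],[-8,-51,57,0],[-8,-51,57,0],[-8,-51,57,0]]]';python3 - <<'E'
from h import *
s=state();print(s['position'])
w=snap('wrist','w1');t=snap('top','t1');d=snap('side','s1')
u=np.array([np.cos(.342),np.sin(.342)])
n=np.array([.538,.206])
T=s['position'][:2]+u*.132
for nm,c in(('w',w),('t',t),('s',d)):print(nm,'tip',w2pix(c,[*T,s['position'][2]-.0045]),'notch',w2pix(c,[*n,.063]))
W=np.zeros((600,800,3),np.uint8)
W[:300,:400]=cv2.resize(w['image'],(400,300))
W[:300,400:]=cv2.resize(t['image'][140:230,160:280],(400,300),interpolation=cv2.INTER_CUBIC)
W[300:,:400]=cv2.resize(d['image'][100:220,200:360],(400,300),interpolation=cv2.INTER_CUBIC)
cv2.imwrite('pics/m1.png',W)
E
```

```text
t: 4.73
position: [0.3605, 0.1411, 0.0685]
eef_rot: [[0.942, 0.334, 0.0], [0.334, -0.942, -0.0], [0.0, 0.0, -1.0]]
contact_force: [-0.2, -0.9, -0.9]
grip_width: 0.019
[0.3604647  0.14111716 0.06845595]
w tip [279.93636695 -56.69662594] notch [ 274.88287366 -246.81794233]
t tip [221.00093509 217.36164323] notch [215.4796296 201.9766504]
s tip [270.17260948 159.41778455] notch [286.32197245 156.05367198]
```

View pics/m1.png

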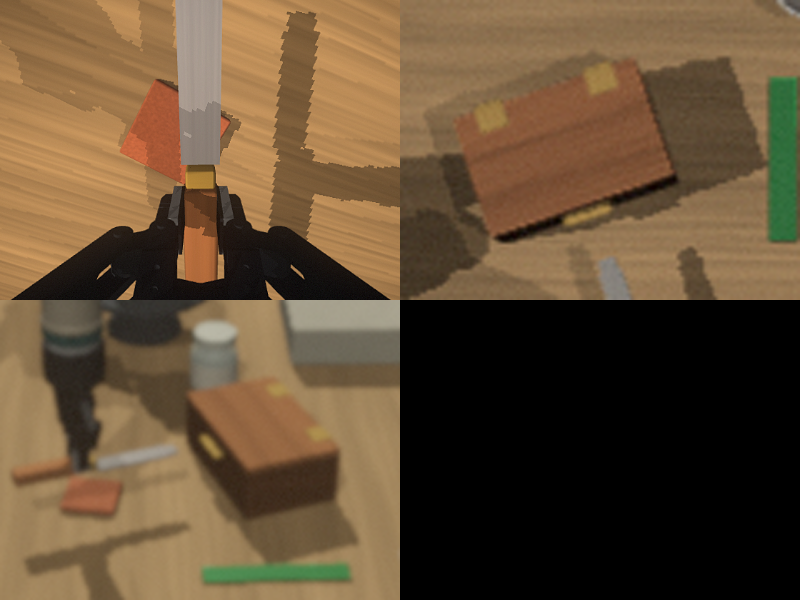

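The tip is where predicted: top-view (222,218), side-view (271,160). The knife is level and gripped mid-handle, in line with the ledge to within 2 mm. I'll insert it.

```bash
python3 -m creep '[[[12,-1,0,0],[25,-2,0,0],[37,-2,0,0],[48,-2,0,0],[56,-2,0,0],[63,-2,0,0],[70,-2,0,0],[77,-2,0,0],[79,-2,0,0],[79,-2,0,0]]]';python3 - <<'E'
from h import *
s=state();print(s['position'],s['contact_force'],s['wrist_torque'])
t=snap('top','t2');d=snap('side','s2')
W=np.zeros((350,800,3),np.uint8)
W[:300,:400]=cv2.resize(t['image'][140:230,160:280],(400,300),interpolation=cv2.INTER_CUBIC)
W[:300,400:]=cv2.resize(d['image'][120:180,260:340],(400,300),interpolation=cv2.INTER_CUBIC)
cv2.imwrite('pics/m2.png',W)
E
```

```text
t: 5.72
position: [0.4344, 0.1697, 0.068]
eef_rot: [[0.942, 0.335, 0.0], [0.335, -0.942, -0.0], [0.0, 0.0, -1.0]]
contact_force: [-0.1, 0.3, -0.5]
grip_width: 0.0189
[0.43443108 0.16965998 0.06802066] [-0.09329453  0.31862001 -0.47630355] [-0.01817301 -0.007376   -0.00335816]
```

View pics/m2.png

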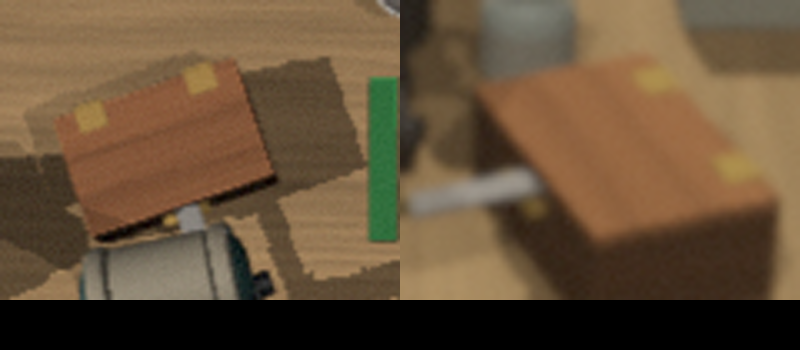

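The blade has gone in under the lid above the ledge (side crop near (540,180)), with no force. I'll lift to about 20° first.

```bash
python3 -m creep '[[[0,0,-4,0],[0,0,-9,0],[1,0,-16,0],[2,0,-24,0],[3,0,-30,0],[5,0,-36,0],[7,0,-42,0],[7,0,-42,0],[7,0,-42,0]]]';python3 - <<'E'
from h import *
s=state();print(s['position'],s['contact_force'],s['wrist_torque'])
d=snap('side','s3')
cv2.imwrite('pics/m3.png',cv2.resize(d['image'][70:190,210:370],(640,480),interpolation=cv2.INTER_CUBIC))
E
```

```text
t: 6.57
position: [0.4417, 0.1722, 0.1108]
eef_rot: [[0.942, 0.335, 0.003], [0.335, -0.942, 0.001], [0.003, 0.0, -1.0]]
contact_force: [0.3, -0.4, -1.4]
grip_width: 0.0191
[0.44168677 0.17217708 0.11079419] [ 0.34193052 -0.36490494 -1.39200799] [-0.00055842  0.05989747  0.00148929]
```

View pics/m3.png

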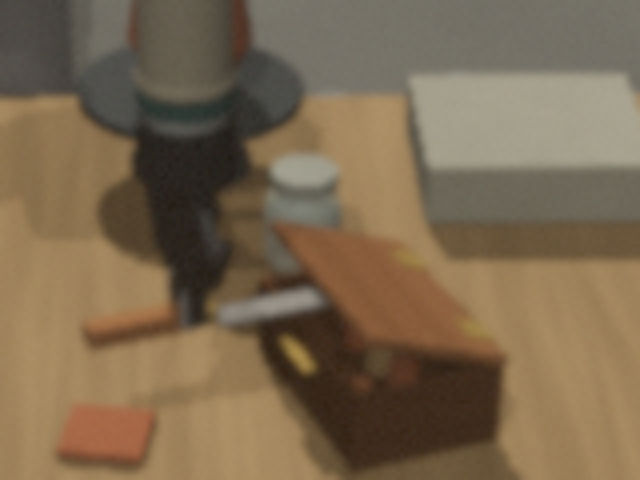

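The lid is levered up about 20° on the blade tip (tip at (325,295)), and step 1's condition has held. Next I'll follow the arc.

```bash
python3 -m creep '[[[3,0,-9,0],[8,0,-17,0],[13,0,-26,0],[19,0,-33,0],[25,0,-40,0],[32,0,-47,0],[40,0,-53,0],[48,0,-58,0],[56,0,-62,0],[65,0,-66,0]]]'; python3 -m creep '[[[9,0,-3,0],[19,0,-5,0],[28,0,-6,0],[38,0,-7,0],[47,0,-6,0],[55,0,-5,0],[58,0,-5,0],[58,0,-5,0],[58,0,-5,0]]]';python3 - <<'E'
from h import *
s=state();print(s['position'],s['contact_force'],s['wrist_torque'])
d=snap('side','s4')
cv2.imwrite('pics/m4.png',cv2.resize(d['image'][40:190,210:370],(640,600),interpolation=cv2.INTER_CUBIC))
E
```

```text
t: 7.45
position: [0.5024, 0.194, 0.1765]
eef_rot: [[0.942, 0.335, -0.0], [0.335, -0.942, 0.0], [0.0, -0.0, -1.0]]
contact_force: [-2.3, 0.9, -0.6]
grip_width: 0.019
t: 8.2
position: [0.5568, 0.2129, 0.1809]
eef_rot: [[0.942, 0.335, 0.001], [0.335, -0.942, -0.0], [0.0, 0.001, -1.0]]
contact_force: [-0.2, 0.8, -1.4]
grip_width: 0.0189
[0.55682568 0.21293129 0.18094968] [-0.23801748  0.76382916 -1.38694017] [ 0.01290934  0.01721598 -0.03023438]
```

View pics/m4.png

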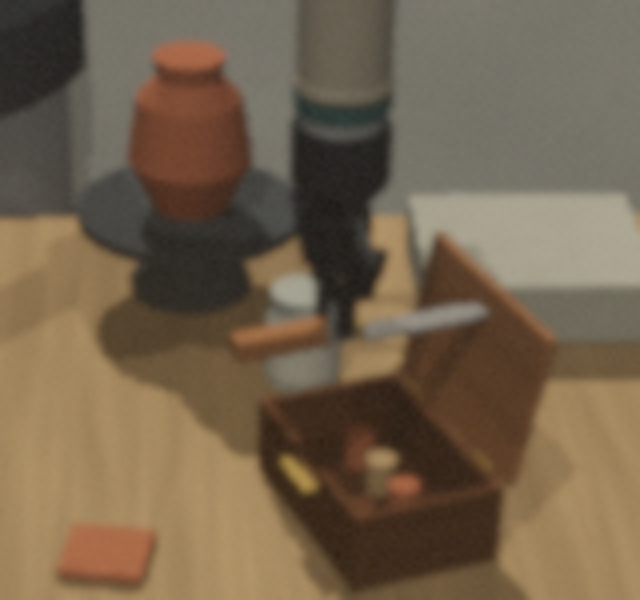

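The lid leans back past upright, at about 100° (its edge runs (440,235) to (555,345)). I'll back straight off, then carry the knife to the clear spot left of the tile.

```bash
python3 -m creep '[[[-10,0,0,0],[-30,0,0,0],[-55,0,0,0],[-80,-10,0,0],[-105,-35,0,0],[-130,-65,0,0],[-150,-95,0,0],[-170,-120,0,0],[-182,-140,0,0],[-188,-148,0,0]]]'; python3 -m creep '[[[0,0,15,0],[0,0,40,0],[0,0,70,0],[0,0,95,0],[0,0,120,0],[0,0,135,0],[0,0,145,0],[0,0,150,0],[0,0,150,0],[0,0,150,0]]]';python3 - <<'E'
from h import *
s=state();print(s['position'],s['contact_force'])
d=snap('side','s5')
cv2.imwrite('pics/m5.png',cv2.resize(d['image'][40:220,170:410],(800,600),interpolation=cv2.INTER_CUBIC))
E
```

```text
t: 9.08
position: [0.326, 0.29, 0.1814]
eef_rot: [[0.942, 0.337, -0.001], [0.337, -0.942, 0.001], [-0.001, -0.001, -1.0]]
contact_force: [0.4, -0.3, -1.7]
grip_width: 0.019
t: 9.92
position: [0.3301, 0.2895, 0.0314]
eef_rot: [[0.942, 0.334, 0.001], [0.334, -0.942, 0.0], [0.001, 0.0, -1.0]]
contact_force: [-0.3, 0.4, -0.8]
grip_width: 0.019
[0.33009908 0.28945213 0.03144275] [-0.28579412  0.39647372 -0.80333687]
```

View pics/m5.png

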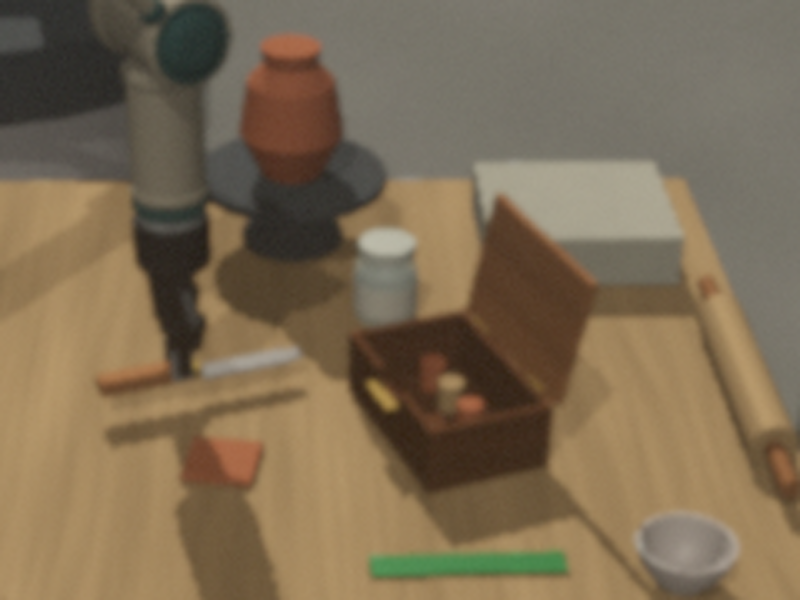

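The lid stays open by itself, and the knife is level above clear worktop (tip at (300,352)). I'll lower it gently.

```bash
python3 -m creep '[[[0,0,6,0],[0,0,12,0],[0,0,17,0],[0,0,20,0],[0,0,22,0],[0,0,24,0],[0,0,25,0],[0,0,25,0],[0,0,25,0]]]'
```

```text
t: 10.72
position: [0.3298, 0.2896, 0.0061]
eef_rot: [[0.942, 0.335, 0.0], [0.335, -0.942, 0.0], [0.0, 0.0, -1.0]]
contact_force: [-0.6, 0.7, -1.7]
grip_width: 0.0191
```

```bash
python3 -m creep '[[[0,0,0,0],[0,0,0,0],[0,0,0,0],[0,0,0,0],[0,0,0,0],[0,0,0,0]]]' 0.5 20; python3 -m creep '[[[0,0,-5,0],[0,0,-15,0],[0,0,-35,0],[0,0,-65,0],[0,0,-100,0],[0,0,-130,0],[0,0,-130,0],[0,0,-130,0],[0,0,-130,0]]]';python3 - <<'E'
from h import *
s=state();print(s['t'],s['position'],s['contact_force'])
d=snap('side','s6')
cv2.imwrite('pics/m6.png',cv2.resize(d['image'][40:250,130:410],(800,600),interpolation=cv2.INTER_CUBIC))
E
```

```text
t: 11.22
position: [0.3297, 0.2896, 0.0061]
eef_rot: [[0.942, 0.335, 0.0], [0.335, -0.942, -0.0], [0.0, 0.0, -1.0]]
contact_force: [-0.4, -0.5, -0.5]
grip_width: 0.0428
t: 11.97
position: [0.3291, 0.2892, 0.1358]
eef_rot: [[0.942, 0.335, -0.001], [0.335, -0.942, -0.0], [-0.001, 0.0, -1.0]]
contact_force: [-0.7, 0.8, -0.0]
grip_width: 0.0432
11.9667 [0.32907795 0.28919098 0.13578724] [-0.7074866   0.77665794 -0.00692697]
```

View pics/m6.png

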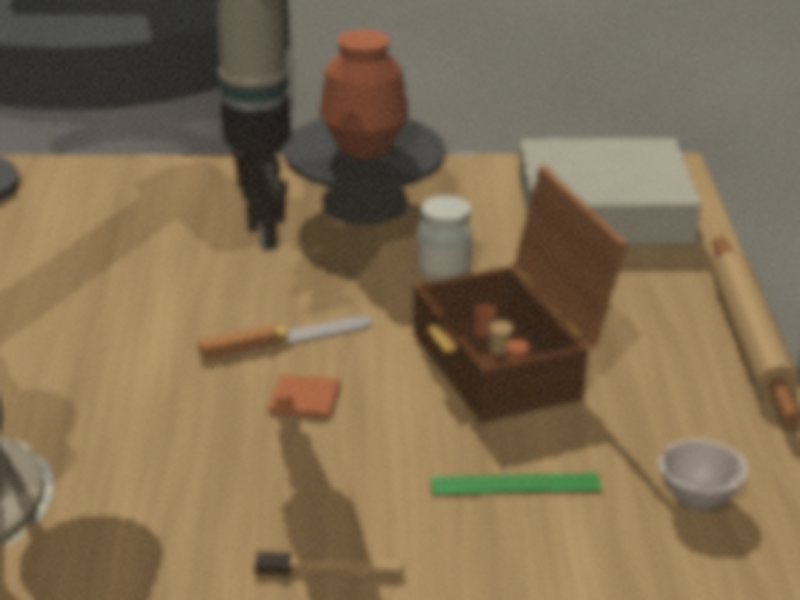

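The knife lies flat (handle (235,341) to tip (368,323)) and clear of the case. The lid stands open, and nothing else in this view has moved.

```bash
python3 -c "
from bench import manip;print(manip.finish_job())"
```

```text
the job is handed in; nothing more can be done
None
```

The job is handed in at about 12 s of the 64 s allowed; no verdict was reported. I gripped the leftmost knife and put its blade about 22 mm into the notch. Then I levered the lid to about 20°, swung it back to about 100° by the commanded path, and laid the knife down in front of the case.

The last side picture shows the lid standing open by itself and the knife flat, about 60 mm from the case. The tile, ruler, brush, bowl and jar look unmoved there; the mug and rib were outside that crop, so I did not check them at the end. Measured tool forces stayed below about 3 N at every reading.

One reading disagreed: the gripper reported about 19 mm on the 22 mm handle, but the wrist picture showed the knife properly held on the handle and level.

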